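# Power and raise the bun-temperature stand

## Robot

A 6-joint arm with a two-finger parallel gripper is mounted at the origin on the work surface. World frame = base frame: x ahead of the robot, y to its left, z up, the work surface at z = 0. Lengths are in m, angles in rad, forces in N, time in s.
With the tool pointing down it reaches from about 0.3 to 0.775 m from the base axis. Payload 14.6 kg.
Tool frame: the origin (TCP) lies midway between the tips of the shut fingers; the grasp point (between the pads) lies 19 mm behind it (ctrl.pinch_z is the distance from the TCP to the grasp point, in m); z points along the fingers, y is the line along which they close (so a half turn about z gives the same grasp; the last joint's range is limited). The gripper opens to 94 mm and grips with 3 to 60 N. Pads are 16 mm wide; open, the fingers measure 119 mm over their backs; the gripper's body (75 mm by 177 mm) begins 78 mm behind the grasp point.
Start: joints at [-1.244, 0.3, 1.521, -0, 1.321, -0.067], TCP at [0.211, -0.508, 0.205] pointing down, gripper open.
Joint ranges: [-3.03, 3.03], [-0.79, 2.21], [0.23, 2.52], [-1.04, 4.18], [0, 3.07], [-2.55, 2.55]. Speed limits (rad/s): [2.22, 2.22, 2.57, 3.14, 3.14, 3.14].

## Interface

Orientations are given as [roll, pitch, yaw] about the fixed x, y, z axes, in that order (R = Rz(yaw) Ry(pitch) Rx(roll)).
In Python, from station import ctrl gives the robot as it stands.
- The arm moves only by the tool jog_arm, never from a script. Its argument "motion" is a list of rows, each a list of 7 numbers: the shift along the tool's x, y, z in m, then the turn, a rotation vector about the tool's x, y, z in rad, then the opening, from -1 (shut) to 1 (fully open). In form: [[tx, ty, tz, rx, ry, rz, gripper], ...]. A call has 1 to 5 rows; each row shifts and turns the commanded pose from where the row before left it, along the tool's axes as they then stand; what a row does not reach is not made up. A row lasts 1/10 s, in which the tool goes at most 50 mm and 8.59 degrees, less where a joint would pass 70% of its speed; a pose out of reach is approached as far as the arm can. A call is refused whole if a number of a shift passes 0.05 or a number of a turn 0.15, either way. A call with a gripper value outside its range is refused whole. The fingers move at their own pace and stop on an object; "squeeze" is the grip in N (left out, the last holds). Time passes only in rows, so rows that do not move let the fingers close. It gives the time, the measured TCP pose, the force, the opening and the grip force at its end, in the units of the state.
- ctrl.get_obs(): the state, without advancing time (a new reading comes with each control period).
- ctrl.camera(name): name is "scene" or "top" or "wrist"; returns the picture (384x512x3 uint8, red, green, blue); there is no depth.
- ctrl.camera_model(name): a dict with "intrinsics" (3x3 intrinsics, pixels), "rvec" (rotation vector, rad) and "tvec" (3), from world to camera coordinates, as OpenCV has them. Camera axes: x right, y down, z forward; pixel columns grow to the right and rows downward; lengths in m; the calibration is good to about 2 mm. A picture is of the moment at which its call begins: read the wrist's pose just before it. camera_model takes no time and is no camera call; for the wrist camera it gives the pose at the moment of the call.
- ctrl.hand_in(): hands the job in; it is judged then, once.
The state is a dict: "time_s": time; "qpos": joint angles; "joint_vel": joint speeds; "tau": joint torques, N m; "ee_pos": TCP position; "eef_rot": TCP orientation; "force": force on the tool from outside, world axes, zero at the start; "moment": the same for the moment, N m; "grip_width": finger opening in m; "grip_force": force on a finger pad.
Only numpy, scipy, OpenCV 4.12 (cv2) and the standard library are available. Lean on these libraries where they do the work, as an engineer would, in place of code of your own. Each camera call takes 0.05 s, during which the arm holds its last target. There are 200 camera calls.

## Task

Get the white bun-temperature stand ready for a reading: press the loose rectangular battery block (with a grip rib on top) into the bay in the stand's top until its shoulder is flush with the top, and only then press the round release button on the stand all the way in, where it stays. Then pull the mast up by the grip bar on its head, past the first stop to the second (fully extended), and finish still gripping it there, because it sinks if let go; leave the other things on the table where they are.

Things in the scene. Friction and masses are not known exactly. Their poses are not given: they have to be found in the camera images.
- stand: white stand fixed to the table, a box 130 (x) x 300 (y) x 45 mm tall. Origin: centre of its underside, on the table; z up, y along its length. In its top, along its centre line (x = 0): the battery bay centred at y = +90 mm, the button at y = 0, and the mast at y = -105 mm in a steel collar 34 mm across that rises 30 mm above the top. The stand's place and yaw vary, but its bay end is always on the robot's left (+y).
- bay (a point): centre of the bay's mouth, level with the stand's top (45 mm above the table); axes as the stand's. The bay is a rectangular recess, 39 mm in x by 63 mm in y, edges chamfered 2 mm. A contact plate inside first stops the block 8 mm proud of flush; the plate then gives way over 8 mm to a push of about 5 N, stops hard when the block is flush and stays down.
- battery_grip (a point): centre of the battery's grip rib, 42 mm above its underside. Grey plastic block 36 (x) x 60 (y) x 30 mm tall with an upright rib on top, 14 (x) x 44 (y) x 24 mm tall, to hold it by; about 130 g. Stands at any yaw left or right in front of the stand. Fits the bay either way round, 60 mm side along the stand's y. Seated, its shoulder around the rib is flush with the stand's top, this point 57 mm above the table.
- button_top (a point): centre of the top of the release button: upright steel cylinder 28 mm across, standing 12 mm above the stand's top before it is pressed (4 mm when fully in)
- button (a joint): release button: 0 out, 0.008 m fully pressed in (downward). About 3 N moves it; it stays where it is left. The mast is locked down until it is about 6 mm in.
- grip_bar: grip bar on top of the mast's head: upright slab 24 (x) x 50 (y) x 34 mm tall, grey plastic, origin at its centre, axes as the stand's; 134 mm above the table when the mast is down. Right under it is the sensor head, 46 x 60 mm, 22 mm tall, with a lens nose that reaches 67 mm to +x, its top level with the bar's lower edge. Straight vertical travel, 120 mm in all.
- rod (a joint): inner section of the mast relative to the sleeve: 0 down, 0.06 m at its stop (first stop). Moves up first.
- sleeve (a joint): outer section of the mast relative to the stand: 0 down, 0.06 m at its stop (second stop, hard; both at 0.06 = fully extended). Rises once the inner section is at its stop. Lifting both takes about 7 N; left alone, the mast sinks by its weight.
- timer: bystander: kitchen timer, round, 68 mm across, 32 mm tall with its knob; grey plastic; origin at the centre of its underside
- scraper: bystander: dough scraper, 80 x 130 mm steel blade with a bar handle, lying flat; origin at the centre of its underside
- brush: bystander: pastry brush, 200 mm long, lying; origin at the centre of its underside
- jar: bystander: glass jar, 70 mm across, 100 mm tall; origin at the centre of its underside
- shaker: bystander: steel flour shaker, 60 mm across, 110 mm tall; origin at the centre of its underside
- jug: bystander: steel measuring jug with a handle, 90 mm across, 100 mm tall; origin at the centre of its underside
There are look-alikes about, which are no part of the job. Leave any blue or pink look-alike of the part that bears battery_grip alone.

How it is judged:
On the way, in this order (a step that is already met when the one before it is completed fails the run):
1. the battery block is flush in the bay (horizontal distance between battery_grip and bay below 0.004 m and z of battery_grip in the frame of stand below 0.0595 m and angle between the x axis of battery_grip and the x axis of bay, either way round below 0.1 rad and angle between battery_grip's own z axis and vertical below 0.08 rad), for 0.2 s.
2. the release button is pressed in (value of joint button above 0.006 m), for 0.1 s.
3. the mast is pulled up to its second stop (value of joint each of sleeve, rod above 0.056 m), for 0.2 s.
At the end, for the whole second after the job is handed in: The battery block lies flush in the bay (shoulder no more than 2.5 mm proud, within 4 mm of the bay's centre, straight to 0.1 rad), the button is still in (over 6 of 8 mm), and both mast sections are within 4 mm of their 60 mm stops with the fingers still holding the head (over 2 N) (all of step 1 and all of step 3 and value of joint button above 0.006 m and contact force between the fingers and grip_bar above 2 N); the arm keeps its last pose, push and grip.
It fails at once if another thing on the table is moved more than 30 mm (distance of any of timer, scraper, brush, jar, shaker, jug from where it was at the start of the episode above 0.03 m).
It also fails if it takes over 72 s, if anything falls off the work surface, if the arm or the gripper's body presses on something with over 40 N, if the wrist force passes 120 N, or if a joint passes its speed limit or range.

## Working session

There is one attempt and no reset: what is moved stays moved. The work goes in short steps, Python scripts to look and compute and a tool call to move; the robot and the scene stay as the last step left them, time stands still between calls to the robot, and variables do not carry over. Pictures are saved under pics/ and viewed, at most 10 in all, crops included, and the job is handed in when it is done.

Besides the shell and the picture viewer there is one more tool, called after "Call:" by a JSON object that holds its "api" and its "payload". jog_arm: Moves the arm, as the interface text tells. Its arguments: {"type":"object","properties":{"motion":{"type":"array"},"squeeze":{"type":"number"}},"required":["motion"]}

```bash
mkdir -p pics; ls; python3 - <<'E'
from station import ctrl
import cv2, numpy as np
for n in("scene","top"):
    im=ctrl.camera(n); cv2.imwrite(f"pics/{n}0.png",cv2.resize(im[:,:,::-1],(800,600),interpolation=cv2.INTER_CUBIC))
    np.save(f"pics/{n}0.npy",im)
    m=ctrl.camera_model(n); R=cv2.Rodrigues(np.array(m["rvec"]))[0]
    print(n,np.round(m["intrinsics"],1).tolist(),np.round(-R.T@np.ravel(m["tvec"]),3),R[2].round(2))
print(ctrl.get_obs())
E
```

```text
pics
scene [[360.0, 0.0, 255.7], [0.0, 360.0, 191.2], [0.0, 0.0, 1.0]] [1.346 0.045 0.807] [-0.76 -0.04 -0.65]
top [[419.2, 0.0, 254.8], [0.0, 419.2, 185.5], [0.0, 0.0, 1.0]] [0.3   0.016 1.387] [ 0.17 -0.01 -0.98]
{'time_s': 0.1, 'qpos': array([-1.24363709e+00,  3.00424712e-01,  1.52149111e+00, -1.80168577e-05,
        1.32072566e+00, -6.65791409e-02]), 'joint_vel': array([-0.00016588, -0.00174209, -0.00267979, -0.00175114,  0.00167021,
       -0.00015541]), 'tau': array([ 6.03462704e-04, -5.32650483e+01, -3.53286517e+01,  7.09840260e-02,
        2.34751002e-02, -7.21337938e-05]), 'ee_pos': array([ 0.21093272, -0.50769325,  0.20494984]), 'eef_rot': array([-3.14054499e+00, -5.23653954e-05,  3.93742814e-01]), 'force': array([ 0.85662666,  0.07325027, -0.50305434]), 'moment': array([ 3.53591212e-02, -6.23568635e-02,  1.22882108e-05]), 'grip_force': 0.0, 'grip_width': 0.09363125400698454}
```

View pics/scene0.png

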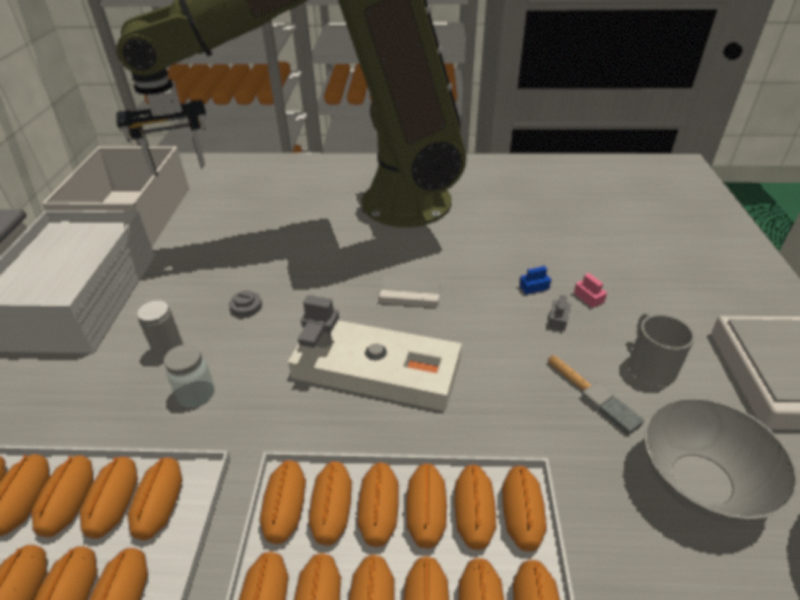

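View pics/top0.png

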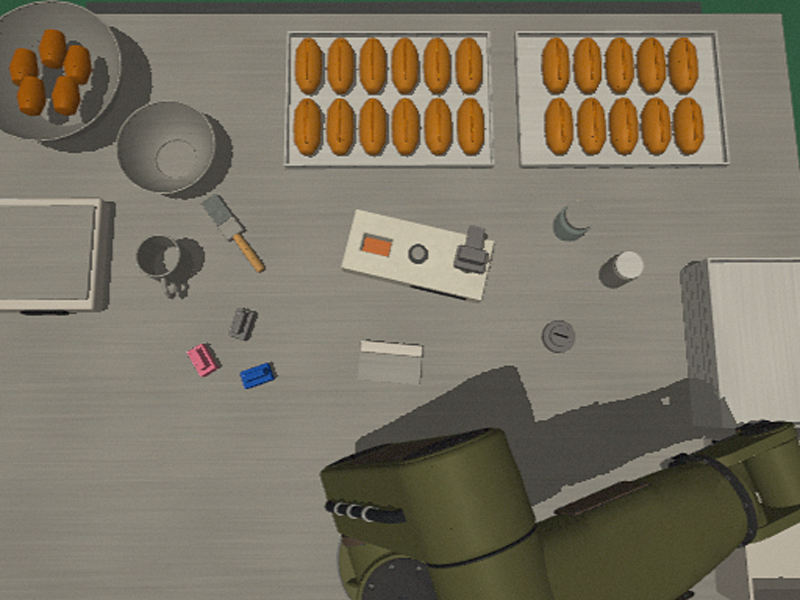

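The top view shows these candidates for the battery: grey block at (243,323), pink at (201,360) and blue at (258,375). In the scene view they are at (559,313), (591,290) and (536,280). By the description I choose the grey one. The stand is at top (418,254), with the bay (orange floor) at (377,244), the button at (418,254) and the bar at (471,257). The brush, jug, scraper, timer, shaker and jar are all clear of these.

```bash
cat > h.py <<'E'
from station import ctrl
import cv2, numpy as np
def model(n):
    m=ctrl.camera_model(n); return np.array(m["intrinsics"]),np.array(m["rvec"],float).reshape(3,1),np.array(m["tvec"],float).reshape(3,1)
def ray(m,uv):
    K,r,t=m; R=cv2.Rodrigues(r)[0]; d=R.T@np.linalg.inv(K)@np.array([uv[0],uv[1],1.]); return (-R.T@t).ravel(),d
def onz(m,uv,z):
    c,d=ray(m,uv); return c+d*(z-c[2])/d[2]
def tri(ms,uvs):
    A=np.zeros((3,3));b=np.zeros(3)
    for m,uv in zip(ms,uvs):
        c,d=ray(m,uv); d/=np.linalg.norm(d); P=np.eye(3)-np.outer(d,d); A+=P;b+=P@c
    return np.linalg.solve(A,b)
def proj(m,X): return cv2.projectPoints(np.array(X,float).reshape(-1,1,3),m[1],m[2],m[0],None)[0].reshape(-1,2)
E
python3 - <<'E'
from h import *
s=1.5625; T=model("top"); S=model("scene")
f=lambda u:(np.array(u)+.5)/s-.5
for n,a,b in [("bat rib top",(243,320),(560,305)),("button",(418,254),(376,348)),("bay",(377,243),(423,357)),("bar",(471,252),(319,302)),("blue",(258,373),(537,273)),("pink",(201,358),(592,283))]:
    print(n,tri([T,S],[f(a),f(b)]).round(3))
print("scraper",onz(T,f((390,362)),0),"jug",onz(T,f((160,245)),.1),"brush",onz(T,f((262,270)),0.01))
# stand corners
for u in [(355,210),(342,268),(482,299),(494,240)]: print(onz(T,f(u),.045).round(3))
t=np.load("pics/top0.npy");c=np.load("pics/scene0.npy")
a=cv2.resize(t[190:250,110:190],(400,300),interpolation=cv2.INTER_CUBIC)
b=cv2.resize(c[165:225,320:400],(400,300),interpolation=cv2.INTER_CUBIC)
d=cv2.resize(t[125:200,210:325],(460,300),interpolation=cv2.INTER_CUBIC)
cv2.imwrite("pics/crop1.png",np.hstack([a,b])[:,:,::-1])
E
```

```text
bat rib top [0.475 0.324 0.046]
button [ 0.611 -0.04   0.053]
bay [0.634 0.047 0.055]
bar [ 0.592 -0.139  0.149]
blue [0.367 0.292 0.043]
pink [0.398 0.407 0.042]
scraper [0.38974264 0.01954413 0.        ] jug [0.62069471 0.48096077 0.1       ] brush [0.5870879  0.29272355 0.01      ]
[0.709 0.092 0.045]
[0.583 0.119 0.045]
[ 0.516 -0.172  0.045]
[ 0.642 -0.201  0.045]
```

View pics/crop1.png

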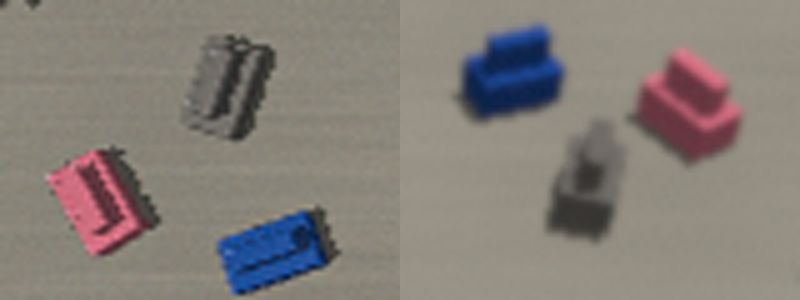

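The close crop shows the grey block with its rib at crop (230,85), separate from the pink one (105,200) and the blue one (275,250). I'm going to hover over the grey block.

Call:
{"api": "jog_arm", "payload": {"motion": [[0.028,-0.033,-0.01,0,0,0,1],[0.028,-0.033,-0.01,0,0,0,1],[0.028,-0.033,-0.01,0,0,0,1],[0.028,-0.033,-0.01,0,0,0,1],[0.028,-0.033,-0.005,0,0,0,1]]}}

```text
time_s: 0.6
ee_pos: [0.2772, -0.3002, 0.251]
eef_rot: [3.141, -0.0, 0.393]
force: [0.2, -1.1, 0.4]
grip_width: 0.0941
grip_force: 0.0
```

Call:
{"api": "jog_arm", "payload": {"motion": [[0.028,-0.033,0,0,0,0,1],[0.028,-0.033,0,0,0,0,1],[0.028,-0.033,0,0,0,0,1],[0.028,-0.033,0,0,0,0,1],[0.028,-0.033,0,0,0,0,1]]}}

```text
time_s: 1.1
ee_pos: [0.343, -0.094, 0.2505]
eef_rot: [3.141, -0.0, 0.393]
force: [1.1, -1.3, 0.0]
grip_width: 0.0942
grip_force: 0.0
```

Call:
{"api": "jog_arm", "payload": {"motion": [[0.028,-0.033,0,0,0,0,1],[0.028,-0.033,0,0,0,0,1],[0.028,-0.033,0,0,0,0,1],[0.028,-0.033,0,0,0,0,1],[0.028,-0.033,0,0,0,0,1]]}}

```text
time_s: 1.6
ee_pos: [0.409, 0.1123, 0.2504]
eef_rot: [3.142, 0.0, 0.394]
force: [1.0, -0.2, 0.1]
grip_width: 0.0939
grip_force: 0.0
```

Call:
{"api": "jog_arm", "payload": {"motion": [[0.028,-0.033,0,0,0,0,1],[0.028,-0.033,0,0,0,0,1],[0.028,-0.033,0,0,0,0,1],[0.028,-0.033,0,0,0,0,1],[0.028,-0.033,0,0,0,0,1]]}}

```text
time_s: 2.1
ee_pos: [0.475, 0.3183, 0.25]
eef_rot: [3.141, 0.001, 0.394]
force: [0.5, -1.2, -0.5]
grip_width: 0.094
grip_force: 0.0
```

Call:
{"api": "jog_arm", "payload": {"motion": [[0,0,0,0,0,-0.145,1],[0,0,0,0,0,-0.145,1],[0,0,0,0,0,-0.145,1],[0,0,0,0,0,-0.145,1],[0,0,0,0,0,-0.145,1]]}}

```text
time_s: 2.6
ee_pos: [0.4748, 0.3164, 0.25]
eef_rot: [-3.141, 0.001, 1.125]
force: [0.1, -0.0, -0.6]
grip_width: 0.0938
grip_force: 0.0
```

Call:
{"api": "jog_arm", "payload": {"motion": [[0,0,0,0,0,-0.145,1],[0,0,0,0,0,-0.145,1],[0,0,0,0,0,-0.145,1],[0,0,0,0,0,-0.145,1],[0,0,0,0,0,-0.145,1]]}}

```text
time_s: 3.1
ee_pos: [0.4748, 0.3164, 0.2501]
eef_rot: [-3.141, 0.0, 1.85]
force: [0.1, 0.4, -0.1]
grip_width: 0.0936
grip_force: 0.0
```

Call:
{"api": "jog_arm", "payload": {"motion": [[0,0,0,0,0,-0.145,1],[0,0,0,0,0,-0.145,1],[0,0,0,0,0,-0.145,1],[0,0,0,0,0,-0.145,1],[0,0,0,0,0,-0.145,1]]}}

```text
time_s: 3.6
ee_pos: [0.4748, 0.3164, 0.25]
eef_rot: [-3.141, -0.0, 2.575]
force: [0.3, 0.4, 0.6]
grip_width: 0.094
grip_force: 0.0
```

Call:
{"api": "jog_arm", "payload": {"motion": [[0,0,0,0,0,-0.145,1],[0,0,0,0,0,-0.118,1],[0,0,0,0,0,0,1]]}}

```text
time_s: 3.9
ee_pos: [0.4748, 0.3164, 0.2501]
eef_rot: [-3.141, -0.0, 2.834]
force: [1.3, 0.4, -0.4]
grip_width: 0.0934
grip_force: 0.0
```

```bash
python3 - <<'E'
from h import *
o=ctrl.get_obs(); print(o["ee_pos"].round(4),o["eef_rot"].round(3))
m=model("wrist"); im=ctrl.camera("wrist"); np.savez("pics/w1.npz",im=im,K=m[0],r=m[1],t=m[2])
R=cv2.Rodrigues(m[1])[0]; print(m[0].round(1).tolist(),(-R.T@m[2]).ravel().round(3),R.round(3).tolist())
print(proj(m,[[.475,.324,.054],[.475,.324,0]]).round(0))
cv2.imwrite("pics/w1.png",cv2.resize(im[:,:,::-1],(800,600),interpolation=cv2.INTER_CUBIC))
E
```

```text
[0.4748 0.3164 0.2501] [-3.141 -0.     2.834]
[[278.3, 0.0, 252.5], [0.0, 278.3, 187.6], [0.0, 0.0, 1.0]] [0.408 0.338 0.429] [[0.304, 0.953, -0.001], [0.924, -0.294, 0.243], [0.231, -0.075, -0.97]]
[[258. 169.]
 [258. 163.]]
```

View pics/w1.png

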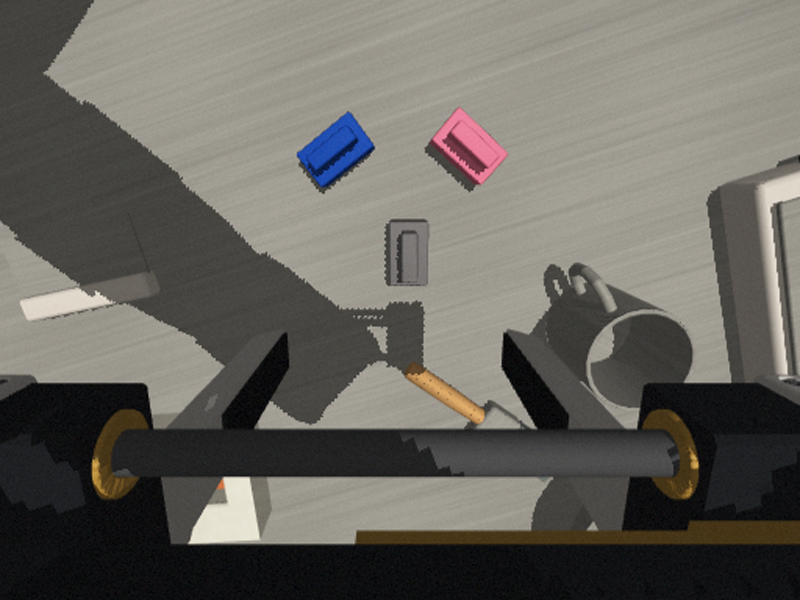

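The wrist view shows the grey block at (407,252), rib at (409,257), its long side upright in the image, so it is square to the fingers. The blue block is at (336,150) and the pink at (469,146).

```bash
python3 - <<'E'
from h import *
d=np.load("pics/w1.npz"); m=(d["K"],d["r"],d["t"]); f=lambda u:(np.array(u)+.5)/1.5625-.5
g=cv2.cvtColor(d["im"],cv2.COLOR_RGB2GRAY)
print(g[134:192:2,242:284:1])
for z,u in[(.03,(388,286)),(.03,(428,286)),(.03,(388,221)),(.03,(428,221)),(.054,(401,232)),(.054,(417,232)),(.054,(401,284)),(.054,(417,284))]: print(z,u,onz(m,f(u),z).round(4))
E
```

```text
[[155 155 155 ... 152 151 148]
 [154 153 155 ... 148 150 149]
 [152 157 154 ... 150 156 154]
 ...
 [158 157 158 ... 155 155 154]
 [155 155 154 ... 155 158 153]
 [153 149 156 ... 152 155 153]]
0.03 (388, 286) [0.4947 0.3028 0.03  ]
0.03 (428, 286) [0.5061 0.3387 0.03  ]
0.03 (388, 221) [0.437  0.3214 0.03  ]
0.03 (428, 221) [0.4481 0.356  0.03  ]
0.054 (401, 232) [0.4476 0.3301 0.054 ]
0.054 (417, 232) [0.4518 0.3432 0.054 ]
0.054 (401, 284) [0.4913 0.3164 0.054 ]
0.054 (417, 284) [0.4956 0.3299 0.054 ]
```

Call:
{"api": "jog_arm", "payload": {"motion": [[0,0,0.04,0,0,0,1],[0,0,0.04,0,0,0,1],[0,0,0.04,0,0,0,1],[0,0,0,0,0,0,1]]}}

```text
time_s: 4.35
ee_pos: [0.4728, 0.3152, 0.1257]
eef_rot: [-3.135, -0.006, 2.828]
force: [-0.5, 0.1, 1.2]
grip_width: 0.094
grip_force: 0.0
```

```bash
python3 - <<'E'
from h import *
o=ctrl.get_obs(); print(o["ee_pos"].round(4),o["eef_rot"].round(3))
m=model("wrist"); im=ctrl.camera("wrist"); np.savez("pics/w2.npz",im=im,K=m[0],r=m[1],t=m[2])
c=proj(m,[o["ee_pos"]*[1,1,0]+[0,0,.05]])[0]; print(c)
x,y=(c-[50,45]).astype(int); print(x,y)
cv2.imwrite("pics/w2.png",cv2.resize(im[y:y+75,x:x+100,::-1],(800,600),interpolation=cv2.INTER_CUBIC))
E
```

```text
[0.4728 0.3152 0.1257] [-3.135 -0.006  2.828]
[253.35739863 194.08872389]
203 149
```

View pics/w2.png

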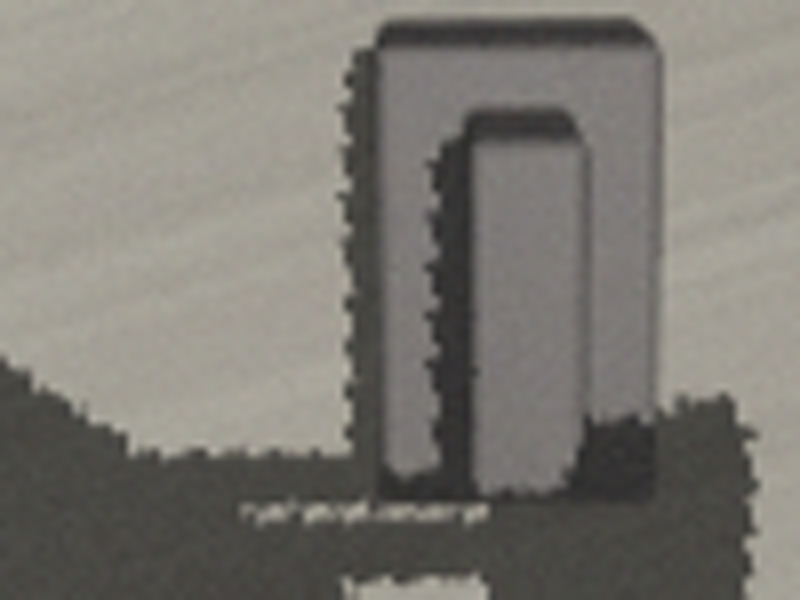

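The close crop shows the shoulder face from (377,50) to (657,497) and the rib's top from (471,138) to (583,492), both parallel to the fingers. Next I triangulate the rib from the two wrist heights.

```bash
python3 - <<'E'
from h import *
d=np.load("pics/w1.npz"); m1=(d["K"],d["r"],d["t"]); f=lambda u:(np.array(u)+.5)/1.5625-.5
d=np.load("pics/w2.npz"); m2=(d["K"],d["r"],d["t"]); g=lambda u:(np.array(u)+.5)/8-.5+[203,149]
for n,a,b in[("rib far",(409,232),(527,138)),("rib near",(409,284),(525,492)),("sh far",(408,221),(518,50)),("sh near",(408,286),(516,497))]:
    print(n,tri([m1,m2],[f(a),g(b)]).round(4))
R=[onz(m2,g(u),.054) for u in[(471,138),(583,138),(471,492),(583,492)]]
S=[onz(m2,g(u),.03) for u in[(378,50),(659,50),(377,497),(656,497)]]
for P in(R,S):
    P=np.array(P); v=P[2]+P[3]-P[0]-P[1]; print(P.round(4).tolist(),"c",P.mean(0).round(4),"ang",np.arctan2(-v[1],-v[0]),"len",np.linalg.norm(v)/2,np.linalg.norm(P[1]-P[0]))
E
```

```text
rib far [0.448  0.3368 0.0692]
rib near [0.4989 0.3225 0.0299]
sh far [0.44   0.3387 0.0592]
sh near [0.5033 0.3205 0.0175]
[[0.4487, 0.3308, 0.054], [0.4526, 0.3429, 0.054], [0.489, 0.318, 0.054], [0.4931, 0.3306, 0.054]] c [0.4708 0.3306 0.054 ] ang 2.841511242629788 len 0.0423018009621208 0.012736556665087391
[[0.4386, 0.3225, 0.03], [0.4492, 0.3555, 0.03], [0.4937, 0.3044, 0.03], [0.5048, 0.3388, 0.03]] c [0.4716 0.3303 0.03  ] ang 2.8361247304850297 len 0.058006420680553304 0.03468508120403795
```

Call:
{"api": "jog_arm", "payload": {"motion": [[0.004,0.006,0,0,0,-0.01,1],[0.004,0.006,0,0,0,0,1],[0,0,0.03,0,0,0,0.2],[0,0,0.03,0,0,0,0.2],[0,0,0,0,0,0,0.2]]}}

```text
time_s: 4.9
ee_pos: [0.4697, 0.3303, 0.0686]
eef_rot: [-3.139, -0.002, 2.842]
force: [-0.7, -1.3, 0.1]
grip_width: 0.0736
grip_force: 0.0
```

```bash
python3 - <<'E'
from h import *
o=ctrl.get_obs(); print(o["ee_pos"].round(4),o["eef_rot"].round(3),o["grip_width"])
m=model("wrist"); im=ctrl.camera("wrist"); np.savez("pics/w3.npz",im=im,K=m[0],r=m[1],t=m[2])
c=proj(m,[o["ee_pos"]])[0]; print(c)
x,y=100,60
cv2.imwrite("pics/w3.png",cv2.resize(im[100:280,130:370,::-1],(800,600),interpolation=cv2.INTER_CUBIC))
E
```

```text
[0.4697 0.3303 0.0686] [-3.139e+00 -2.000e-03  2.842e+00] 0.07359847943534316
[252.87540363 222.94314076]
```

View pics/w3.png

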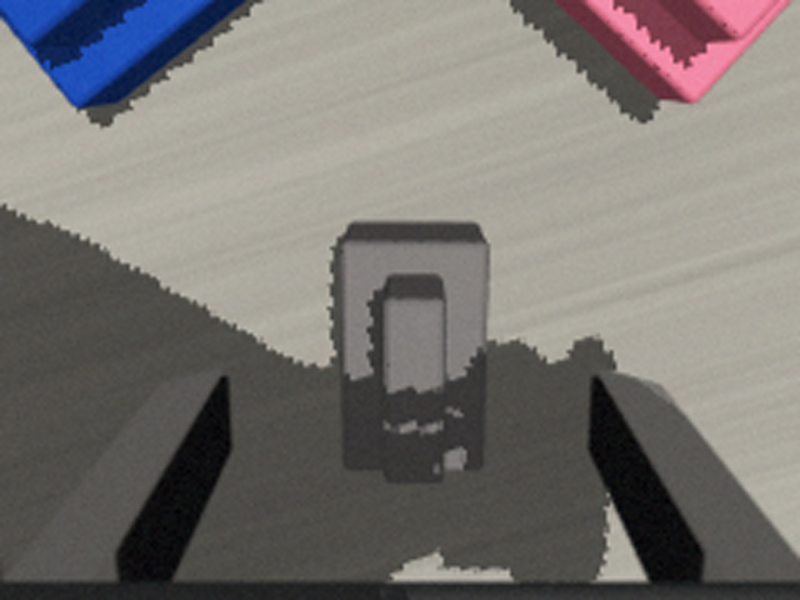

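The rib top at crop (414,390) is centred between the fingers, whose tips are at (228,380) and (593,380). I'll descend and grip.

Call:
{"api": "jog_arm", "payload": {"motion": [[0,0,0.02,0,0,0,0.2],[0,0,0.016,0,0,0,0.2],[0,0,0,0,0,0,0]], "squeeze": 30}}

```text
time_s: 5.25
ee_pos: [0.471, 0.3306, 0.0351]
eef_rot: [-3.142, -0.0, 2.842]
force: [0.3, 0.1, -0.2]
grip_width: 0.0517
grip_force: 0.0
```

Call:
{"api": "jog_arm", "payload": {"motion": [[0,0,0,0,0,0,-1],[0,0,0,0,0,0,-1],[0,0,0,0,0,0,-1],[0,0,0,0,0,0,-1],[0,0,0,0,0,0,-1]], "squeeze": 30}}

```text
time_s: 5.75
ee_pos: [0.471, 0.3304, 0.0348]
eef_rot: [3.141, 0.0, 2.842]
force: [0.1, 0.2, 3.2]
grip_width: 0.0138
grip_force: 30.0
```

```bash
python3 - <<'E'
from h import *
d=np.load("pics/w3.npz"); m=(d["K"],d["r"],d["t"]); g=lambda u:(np.array(u)+.5)*.3-.5+[130,100]
R=np.array([onz(m,g(u),.054) for u in[(385,297),(444,297),(385,482),(444,482)]]);print(R.mean(0),R[2]-R[0],R[1]-R[0])
R=np.array([onz(m,g(u),.03) for u in[(342,241),(488,241),(343,470),(483,470)]]);print(R.mean(0),np.linalg.norm(R[2]-R[0]),np.linalg.norm(R[1]-R[0]))
E
```

```text
[0.47105829 0.33068208 0.054     ] [ 0.04120165 -0.01304999  0.        ] [0.00374621 0.01213266 0.        ]
[0.47123415 0.33053044 0.03      ] 0.05905504851750229 0.034794813337513684
```

Call:
{"api": "jog_arm", "payload": {"motion": [[0,0,-0.02,0,0,0,-1],[0,0,-0.04,0,0,0,-1],[0,0,-0.04,0,0,0.1,-1],[0,0,-0.04,0,0,0.14,-1],[0,0,-0.04,0,0,0.14,-1]]}}

```text
time_s: 6.25
ee_pos: [0.4706, 0.3301, 0.2161]
eef_rot: [-3.141, -0.0, 2.456]
force: [1.1, -0.7, -1.1]
grip_width: 0.0136
grip_force: 30.0
```

Call:
{"api": "jog_arm", "payload": {"motion": [[0,0,0,0,0,0.14,-1],[0,0,0,0,0,0.14,-1],[0,0,0,0,0,0.14,-1],[0,0,0,0,0,0.14,-1],[0,0,0,0,0,0.14,-1]]}}

```text
time_s: 6.75
ee_pos: [0.4708, 0.3302, 0.2144]
eef_rot: [-3.141, 0.0, 1.756]
force: [-0.4, 0.1, -1.3]
grip_width: 0.0138
grip_force: 30.0
```

Call:
{"api": "jog_arm", "payload": {"motion": [[0,0,0,0,0,0.14,-1],[0,0,0,0,0,0.14,-1],[0,0,0,0,0,0.14,-1],[0,0,0,0,0,0,-1]]}}

```text
time_s: 7.15
ee_pos: [0.4708, 0.3302, 0.2144]
eef_rot: [-3.141, 0.0, 1.339]
force: [0.3, -0.0, -0.3]
grip_width: 0.0139
grip_force: 30.0
```

Call:
{"api": "jog_arm", "payload": {"motion": [[-0.036,0.024,0,0,0,0,-1],[-0.036,0.024,0,0,0,0,-1],[-0.036,0.024,0,0,0,0,-1],[-0.036,0.024,0,0,0,0,-1],[-0.036,0.024,0,0,0,0,-1]]}}

```text
time_s: 7.65
ee_pos: [0.5472, 0.1261, 0.2145]
eef_rot: [-3.142, -0.0, 1.347]
force: [0.4, 1.3, -1.0]
grip_width: 0.0138
grip_force: 30.0
```

Call:
{"api": "jog_arm", "payload": {"motion": [[-0.036,0.024,0,0,0,0,-1],[-0.036,0.024,0,0,0,0,-1],[-0.036,0.024,0,0,0,0,-1],[-0.036,0.024,0,0,0,0,-1],[0,0,0,0,0,0,-1]]}}

```text
time_s: 8.15
ee_pos: [0.6084, -0.0387, 0.2138]
eef_rot: [-3.141, 0.001, 1.342]
force: [-0.2, 2.1, -1.7]
grip_width: 0.0139
grip_force: 30.0
```

```bash
python3 - <<'E'
from h import *
o=ctrl.get_obs(); print(o["ee_pos"].round(4),o["eef_rot"].round(3),o["grip_width"],o["grip_force"])
m=model("wrist"); im=ctrl.camera("wrist"); np.savez("pics/w4.npz",im=im,K=m[0],r=m[1],t=m[2])
t=ctrl.camera("top"); np.save("pics/top1.npy",t)
print(proj(m,[[.633,.048,.045]]))
cv2.imwrite("pics/w4.png",cv2.resize(im[:,:,::-1],(800,600),interpolation=cv2.INTER_CUBIC))
E
```

```text
[ 0.6084 -0.0387  0.2138] [-3.141e+00  1.000e-03  1.342e+00] 0.013917736654727552 29.99320775270462
[[255.65200913 100.40100782]]
```

View pics/w4.png

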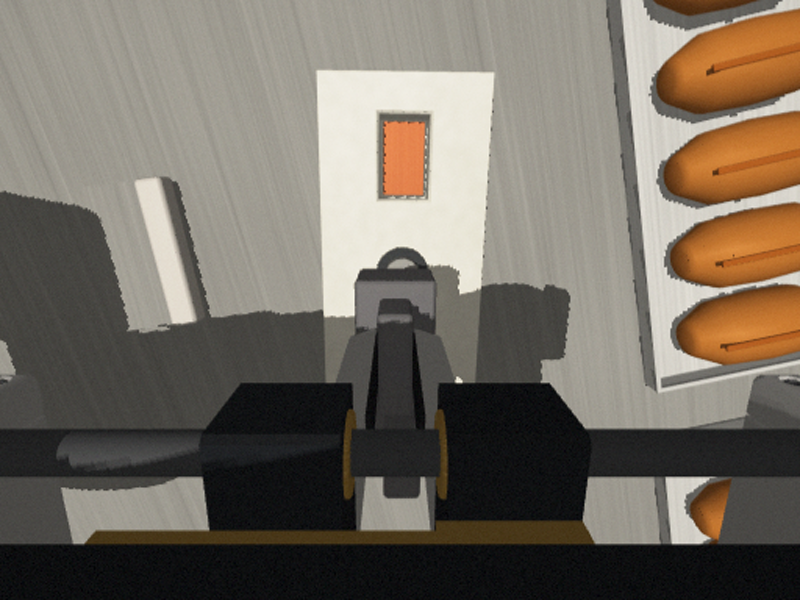

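The view shows the stand with far corners at (317,70) and (494,72), the bay mouth from (377,111) to (432,200), the button peeping out at (404,258), and the held battery at (395,300). I fit the outlines numerically.

```bash
cat >> h.py <<'E'
def fitstand(m,im):
    "bay hole (chamfered outline, 43x67) and the stand's far edge and long sides, as world points on z=.045"
    w=((im.min(2)>185)).astype(np.uint8); cs,hi=cv2.findContours(w,cv2.RETR_CCOMP,cv2.CHAIN_APPROX_NONE)
    W=lambda c:np.array([onz(m,u,.045)[:2] for u in c.reshape(-1,2)])
    for c,h in zip(cs,hi[0]):
        P=W(c); (cx,cy),(a,b),t=cv2.minAreaRect((P*1000).astype(np.float32)); 
        if .02<min(a,b)/1000<.2 and max(a,b)<330 and len(c)>60: print("hole" if h[3]>=0 else "outer",round(cx,1),round(cy,1),round(a,1),round(b,1),round(t,2),len(c))
E
python3 - <<'E'
from h import *
d=np.load("pics/w4.npz"); m=(d["K"],d["r"],d["t"]); im=d["im"]
fitstand(m,im)
f=lambda u:(np.array(u)+.5)/1.5625-.5
# subpixel edges: far edge rows, left/right side columns, hole sides
g=cv2.GaussianBlur(im.min(2).astype(float),(0,0),.7)
def edge(p,lo,hi,s):  # strongest signed gradient, subpixel
    q=s*np.gradient(p); k=lo+np.argmax(q[lo:hi]); a,b,c=q[k-1:k+2]; return k+.5*(a-c)/(a-2*b+c+1e-9)
L=np.array([onz(m,(edge(g[r],190,225,1),r),.045) for r in range(55,180)])
Rr=np.array([onz(m,(edge(g[r],295,330,-1),r),.045) for r in range(55,165)])
F=np.array([onz(m,(c,edge(g[:,c],35,60,1)),.045) for c in range(210,310)])
HL=np.array([onz(m,(edge(g[r],235,250,-1),r),.045) for r in range(80,118)])
HR=np.array([onz(m,(edge(g[r],265,285,1),r),.045) for r in range(80,118)])
HT=np.array([onz(m,(c,edge(g[:,c],62,80,-1)),.045) for c in range(250,268)])
HB=np.array([onz(m,(c,edge(g[:,c],118,138,1)),.045) for c in range(250,268)])
for n,P in zip("L R F HL HR HT HB".split(),(L,Rr,F,HL,HR,HT,HB)):
    v=cv2.fitLine(P[:,:2].astype(np.float32),cv2.DIST_HUBER,0,1e-5,1e-5).ravel(); print(n,np.degrees(np.arctan2(v[1],v[0])).round(2),v[2:].round(4))
E
```

```text
outer 825.6 -323.9 77.6 38.4 86.86 140
outer 627.8 14.7 187.7 129.8 76.17 555
hole 635.7 47.6 67.2 43.5 76.86 182
outer 869.0 -39.8 309.9 121.7 89.91 1284
L 76.18 [0.5731 0.0639]
R 76.09 [0.6955 0.0189]
F -13.81 [0.6508 0.1057]
HL 76.44 [0.6179 0.0599]
HR 76.08 [0.6555 0.0444]
HT -13.07 [0.6419 0.0784]
HB -12.74 [0.6297 0.0188]
```

Call:
{"api": "jog_arm", "payload": {"motion": [[0.043,0.005,0,0,0,0.012,-1],[0.044,0.004,0,0,0,0,-1],[0,0,0.03,0,0,0,-1],[0,0,0.03,0,0,0,-1],[0,0,0.02,0,0,0,-1]]}}

```text
time_s: 8.75
ee_pos: [0.6356, 0.0502, 0.1324]
eef_rot: [-3.139, 0.0, 1.335]
force: [0.2, 0.0, -0.7]
grip_width: 0.0137
grip_force: 30.0
```

Call:
{"api": "jog_arm", "payload": {"motion": [[0,0,0,0,0,0,-1],[0,0,0,0,0,0,-1],[0,0,0,0,0,0,-1]]}}

```text
time_s: 9.05
ee_pos: [0.6373, 0.0488, 0.1363]
eef_rot: [3.139, -0.001, 1.331]
force: [1.0, 0.8, -0.5]
grip_width: 0.0131
grip_force: 30.0
```

```bash
python3 - <<'E'
from h import *
o=ctrl.get_obs(); print(o["ee_pos"].round(4),o["eef_rot"].round(3),o["grip_force"])
m=model("wrist"); im=ctrl.camera("wrist"); np.savez("pics/w5.npz",im=im,K=m[0],r=m[1],t=m[2])
fitstand(m,im)
x=np.array([.9709,-.2394,0]);y=np.array([.2394,.9709,0])
B=np.array([.6357,.0478,.045]); print(proj(m,[B+.06*y-.065*x,B+.06*y+.065*x,B-.065*x,B+.065*x]).round(1))
cv2.imwrite("pics/w5.png",cv2.resize(im[:,:,::-1],(800,600),interpolation=cv2.INTER_CUBIC))
E
```

```text
[0.6373 0.0488 0.1363] [ 3.139e+00 -1.000e-03  1.331e+00] 29.99338388442993
outer 599.0 -108.4 29.8 49.8 78.17 119
outer 821.5 -157.9 52.0 27.9 89.98 141
outer 637.7 54.0 105.4 129.6 76.23 538
outer 849.9 40.2 84.6 279.3 0.01 1028
[[182.1 130.1]
 [318.7 130.3]
 [185.7 191.1]
 [315.2 191.2]]
```

View pics/w5.png

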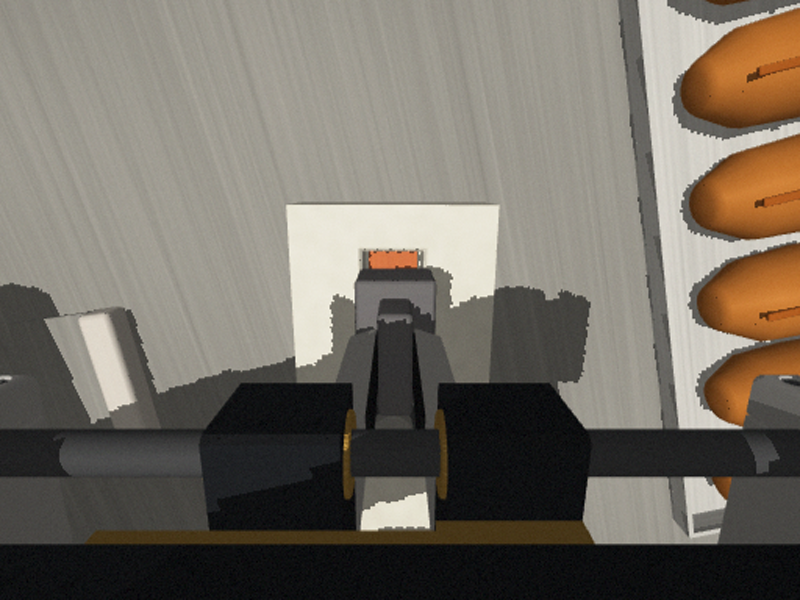

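The far edge is at (287–498,204), within 1 mm of the prediction. The bay is therefore at about (0.636, 0.0475), with yaw 1.329.

Call:
{"api": "jog_arm", "payload": {"motion": [[0,0,0.01,0,0,0,-1],[0,0,0,0,0,0,-1],[0,0,0,0,0,0,-1],[0,0,0,0,0,0,-1],[0,0,0,0,0,0,-1]]}}

```text
time_s: 9.6
ee_pos: [0.6368, 0.0482, 0.1246]
eef_rot: [3.141, -0.0, 1.33]
force: [0.2, 0.1, -1.1]
grip_width: 0.0138
grip_force: 30.0
```

```bash
python3 - <<'E'
from h import *
o=ctrl.get_obs(); print(o["ee_pos"].round(4),o["eef_rot"].round(4),o["joint_vel"].round(4),o["force"].round(2))
e=np.array([.636,.0475])-o["ee_pos"][:2]; p=o["eef_rot"][2]; print("tool",e@[np.cos(p),np.sin(p)],e@[np.sin(p),-np.cos(p)], "rz",p-1.329)
E
```

```text
[0.6368 0.0482 0.1246] [ 3.1414e+00 -1.0000e-04  1.3297e+00] [ 0.0008  0.0001  0.0012 -0.0004 -0.0012  0.0017] [ 0.2   0.09 -1.13]
tool -0.000878110963411254 -0.000619362776846456 rz 0.0007315452403393596
```

Call:
{"api": "jog_arm", "payload": {"motion": [[-0.001,-0.0006,0.02,0,0,0,-1],[0,0,0.018,0,0,0,-1],[0,0,0.004,0,0,0,-1],[0,0,0.004,0,0,0,-1],[0,0,0.004,0,0,0,-1]]}}

```text
time_s: 10.1
ee_pos: [0.6364, 0.0474, 0.0751]
eef_rot: [3.14, -0.0, 1.33]
force: [0.3, -0.2, -0.6]
grip_width: 0.0136
grip_force: 30.0
```

Call:
{"api": "jog_arm", "payload": {"motion": [[0,0,0.004,0,0,0,-1],[0,0,0,0,0,0,-1],[0,0,0,0,0,0,-1]]}}

```text
time_s: 10.4
ee_pos: [0.636, 0.0474, 0.0707]
eef_rot: [3.141, -0.0, 1.33]
force: [0.1, -0.5, -1.2]
grip_width: 0.0138
grip_force: 30.0
```

The block entered freely, with its underside about 9 mm into the bay. I push on through the contact plate.

Call:
{"api": "jog_arm", "payload": {"motion": [[0,0,0.005,0,0,0,-1],[0,0,0.005,0,0,0,-1],[0,0,0.003,0,0,0,-1],[0,0,0.003,0,0,0,-1],[0,0,0.002,0,0,0,-1]]}}

```text
time_s: 10.9
ee_pos: [0.6358, 0.0474, 0.0524]
eef_rot: [-3.141, 0.0, 1.33]
force: [-2.8, -0.5, 3.7]
grip_width: 0.0138
grip_force: 30.0
```

Call:
{"api": "jog_arm", "payload": {"motion": [[0,0,0.002,0,0,0,-1],[0,0,0.001,0,0,0,-1],[0,0,0,0,0,0,-1],[0,0,0,0,0,0,-1]]}}

```text
time_s: 11.3
ee_pos: [0.636, 0.0474, 0.0498]
eef_rot: [3.141, -0.0, 1.33]
force: [-3.0, -0.2, 5.1]
grip_width: 0.0136
grip_force: 30.0
```

Call:
{"api": "jog_arm", "payload": {"motion": [[0,0,0.001,0,0,0,-1],[0,0,0.001,0,0,0,-1],[0,0,0,0,0,0,-1],[0,0,0,0,0,0,-1]]}}

```text
time_s: 11.7
ee_pos: [0.6363, 0.0474, 0.0495]
eef_rot: [3.14, -0.0, 1.33]
force: [-10.4, -0.8, 21.1]
grip_width: 0.0142
grip_force: 30.1
```

Force rose to 21 N with no more travel, so the hard stop is reached. I release, lift and check.

Call:
{"api": "jog_arm", "payload": {"motion": [[0,0,-0.002,0,0,0,-1],[0,0,0,0,0,0,-0.2],[0,0,0,0,0,0,-0.2],[0,0,0,0,0,0,-0.2],[0,0,0,0,0,0,-0.2]]}}

```text
time_s: 12.2
ee_pos: [0.6359, 0.0474, 0.0492]
eef_rot: [-3.141, 0.0, 1.33]
force: [0.2, 1.0, 0.6]
grip_width: 0.0374
grip_force: 0.0
```

Call:
{"api": "jog_arm", "payload": {"motion": [[0,0,-0.03,0,0,0,-0.2],[0,0,-0.03,0,0,0,-0.2],[-0.045,0,-0.04,0,0,0,-0.2],[-0.045,0,-0.01,0,0,0,-1],[0,0,0,0,0,0,-1]]}}

```text
time_s: 12.7
ee_pos: [0.6162, -0.0367, 0.1549]
eef_rot: [3.138, 0.0, 1.326]
force: [1.2, 1.2, 0.7]
grip_width: 0.0247
grip_force: 0.0
```

Call:
{"api": "jog_arm", "payload": {"motion": [[0,0,0,0,0,0,-1],[0,0,0,0,0,0,-1]]}}

```text
time_s: 12.9
ee_pos: [0.6162, -0.0318, 0.152]
eef_rot: [-3.141, -0.0, 1.33]
force: [0.5, 0.4, -0.4]
grip_width: 0.0089
grip_force: 0.0
```

```bash
python3 - <<'E'
from h import *
o=ctrl.get_obs(); print(o["ee_pos"].round(4),o["eef_rot"].round(4),o["grip_width"])
m=model("wrist"); im=ctrl.camera("wrist"); np.savez("pics/w6.npz",im=im,K=m[0],r=m[1],t=m[2])
x=np.array([.9709,-.2394,0]);y=np.array([.2394,.9709,0]); B=np.array([.636,.0475,.069]); 
print("rib top pred",proj(m,[B+s*.007*x+t*.022*y for s in(-1,1) for t in(1,-1)]).round(1).tolist())
b=B-.09*y; print("button",b.round(4), proj(m,[[b[0],b[1],.057]]))
fitstand(m,im)
cv2.imwrite("pics/w6.png",cv2.resize(im[20:260,100:420,::-1],(800,600),interpolation=cv2.INTER_CUBIC))
E
```

```text
[ 0.6162 -0.0318  0.152 ] [-3.1406 -0.      1.3303] 0.008860689357390946
rib top pred [[244.4, 78.5], [244.7, 129.4], [260.3, 78.5], [259.9, 129.4]]
button [ 0.6145 -0.0399  0.069 ] [[252.30523864 196.74764216]]
outer 629.7 21.2 171.7 129.5 76.18 617
hole 635.9 47.5 67.1 44.1 76.18 221
outer 845.3 -42.4 77.4 284.7 0.02 977
```

View pics/w6.png

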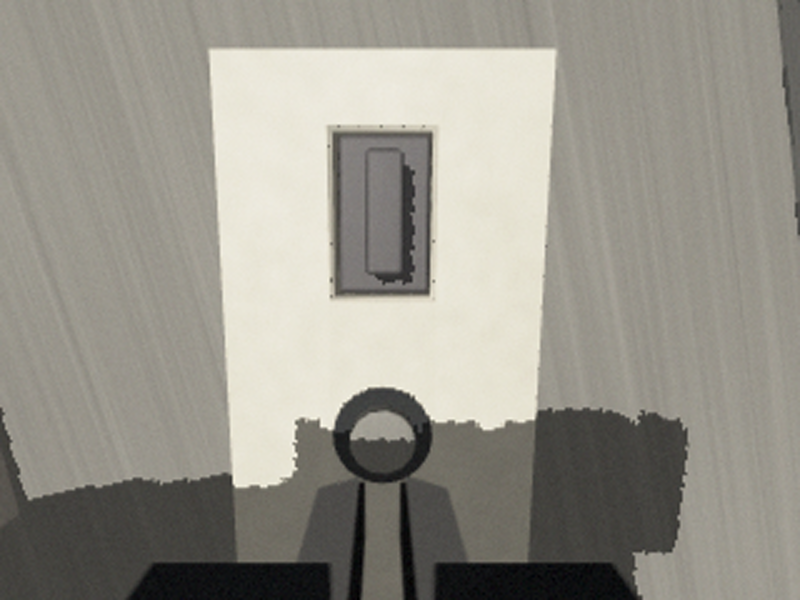

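The block sits in the bay with its rib at crop (385,212), within 1 mm of the predicted flush position, and the shoulder is framed evenly by the mouth. The button at (383,437) is where it should be. Now I press it.

Call:
{"api": "jog_arm", "payload": {"motion": [[-0.008,0,0.03,0,0,0,-1],[0,0,0.04,0,0,0,-1],[0,0,0.02,0,0,0,-1],[0,0,0,0,0,0,-1]]}}

```text
time_s: 13.35
ee_pos: [0.6128, -0.0392, 0.0592]
eef_rot: [-3.136, 0.001, 1.331]
force: [-0.1, -0.3, 0.0]
grip_width: 0.0003
grip_force: 0.0
```

Call:
{"api": "jog_arm", "payload": {"motion": [[0,0,0.004,0,0,0,-1],[0,0,0.003,0,0,0,-1],[0,0,0.003,0,0,0,-1],[0,0,0.002,0,0,0,-1],[0,0,0,0,0,0,-1]]}}

```text
time_s: 13.85
ee_pos: [0.6147, -0.0403, 0.0511]
eef_rot: [3.14, -0.0, 1.33]
force: [1.8, 2.1, 2.7]
grip_width: 0.0004
grip_force: 1.1
```

Call:
{"api": "jog_arm", "payload": {"motion": [[0,0,0.002,0,0,0,-1],[0,0,0.001,0,0,0,-1],[0,0,0.001,0,0,0,-1],[0,0,0,0,0,0,-1]]}}

```text
time_s: 14.25
ee_pos: [0.6149, -0.0403, 0.049]
eef_rot: [3.14, -0.0, 1.33]
force: [-7.8, 2.6, 22.9]
grip_width: 0.0005
grip_force: 11.8
```

The button reached its hard stop at 8 mm (z 0.049, 23 N). Next I rise and go over the mast.

Call:
{"api": "jog_arm", "payload": {"motion": [[0,0,-0.02,0,0,0,-1],[0,0,-0.05,0,0,0,-1],[0,0,-0.05,0,0,0,-1],[0,0,-0.04,0,0,0,0.2],[-0.035,0,0,0,0,0,0.2]]}}

```text
time_s: 14.75
ee_pos: [0.608, -0.0726, 0.2127]
eef_rot: [3.133, -0.001, 1.333]
force: [-0.2, -1.3, -0.3]
grip_width: 0.013
grip_force: 0.0
```

Call:
{"api": "jog_arm", "payload": {"motion": [[-0.035,0,0,0,0,0,0.2],[-0.035,0,0,0,0,0,0.2],[0,0,0,0,0,0,0.2],[0,0,0,0,0,0,0.2],[0,0,0,0,0,0,0.2]]}}

```text
time_s: 15.25
ee_pos: [0.5894, -0.1415, 0.2064]
eef_rot: [-3.141, -0.0, 1.33]
force: [-0.2, 0.2, -0.4]
grip_width: 0.0528
grip_force: 0.0
```

```bash
python3 - <<'E'
from h import *
o=ctrl.get_obs(); print(o["ee_pos"].round(4),o["eef_rot"].round(4),o["grip_width"])
m=model("wrist"); im=ctrl.camera("wrist"); np.savez("pics/w7.npz",im=im,K=m[0],r=m[1],t=m[2])
x=np.array([.9709,-.2394,0]);y=np.array([.2394,.9709,0]); B=np.array([.636,.0475,.151])-.195*y; print("bar",B.round(4))
print("bar top pred",((proj(m,[B+s*.012*x+t*.025*y for s in(-1,1) for t in(1,-1)])-[120,50]+.5)*800/280-.5).round(1).tolist())
cv2.imwrite("pics/w7.png",cv2.resize(im[50:260,120:400,::-1],(800,600),interpolation=cv2.INTER_CUBIC))
E
```

```text
[ 0.5894 -0.1415  0.2064] [-3.1411e+00 -1.0000e-04  1.3303e+00] 0.05275333780582154
bar [ 0.5893 -0.1418  0.151 ]
bar top pred [[337.9, 350.8], [339.8, 506.8], [418.0, 350.9], [416.0, 506.9]]
```

View pics/w7.png

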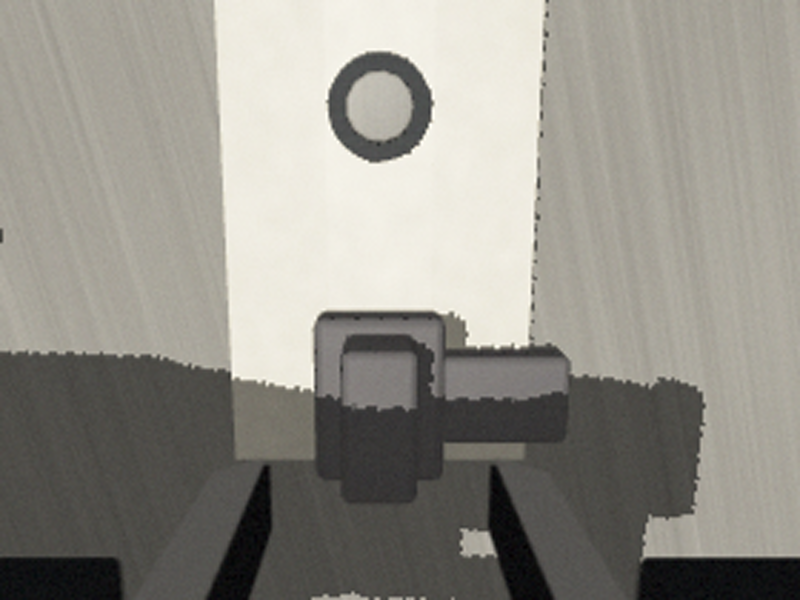

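The bar's top is at (342–417, 350–502), as predicted and centred between the fingers at (268,470) and (492,470). I descend and grip.

Call:
{"api": "jog_arm", "payload": {"motion": [[0,0,0.03,0,0,0,0.2],[0,0,0.03,0,0,0,0.2],[0,0,0.015,0,0,0,0.2],[0,0,0.009,0,0,0,0.2],[0,0,0,0,0,0,0.2]]}}

```text
time_s: 15.8
ee_pos: [0.5892, -0.1419, 0.1222]
eef_rot: [-3.141, -0.0, 1.33]
force: [0.0, -0.3, 0.2]
grip_width: 0.0564
grip_force: 0.0
```

Call:
{"api": "jog_arm", "payload": {"motion": [[0,0,0,0,0,0,-1],[0,0,0,0,0,0,-1],[0,0,0,0,0,0,-1],[0,0,0,0,0,0,-1],[0,0,0,0,0,0,-1]], "squeeze": 45}}

```text
time_s: 16.3
ee_pos: [0.5892, -0.1423, 0.123]
eef_rot: [3.142, 0.0, 1.33]
force: [-2.0, 0.6, 3.6]
grip_width: 0.0238
grip_force: 45.0
```

Gripped at 23.8 mm width. Now I pull 120 mm up, slowly.

Call:
{"api": "jog_arm", "payload": {"motion": [[0,0,-0.01,0,0,0,-1],[0,0,-0.01,0,0,0,-1],[0,0,-0.01,0,0,0,-1],[0,0,-0.01,0,0,0,-1],[0,0,-0.01,0,0,0,-1]]}}

```text
time_s: 16.8
ee_pos: [0.5892, -0.1423, 0.1736]
eef_rot: [-3.141, 0.0, 1.33]
force: [0.2, -0.2, -4.6]
grip_width: 0.0235
grip_force: 45.0
```

Call:
{"api": "jog_arm", "payload": {"motion": [[0,0,-0.01,0,0,0,-1],[0,0,-0.01,0,0,0,-1],[0,0,-0.01,0,0,0,-1],[0,0,-0.01,0,0,0,-1],[0,0,-0.01,0,0,0,-1]]}}

```text
time_s: 17.3
ee_pos: [0.5892, -0.1423, 0.2234]
eef_rot: [-3.141, -0.0, 1.33]
force: [-0.6, -0.6, -6.8]
grip_width: 0.0238
grip_force: 45.0
```

Call:
{"api": "jog_arm", "payload": {"motion": [[0,0,-0.01,0,0,0,-1],[0,0,-0.006,0,0,0,-1],[0,0,0,0,0,0,-1],[0,0,0,0,0,0,-1]]}}

```text
time_s: 17.7
ee_pos: [0.5893, -0.1423, 0.2387]
eef_rot: [3.141, -0.0, 1.33]
force: [-2.9, -0.1, -2.3]
grip_width: 0.0236
grip_force: 45.0
```

Call:
{"api": "jog_arm", "payload": {"motion": [[0,0,-0.002,0,0,0,-1],[0,0,-0.002,0,0,0,-1],[0,0,-0.001,0,0,0,-1],[0,0,0,0,0,0,-1],[0,0,0,0,0,0,-1]]}}

```text
time_s: 18.2
ee_pos: [0.5892, -0.1423, 0.2432]
eef_rot: [-3.141, -0.0, 1.33]
force: [-0.9, 0.3, -10.6]
grip_width: 0.0236
grip_force: 45.0
```

Call:
{"api": "jog_arm", "payload": {"motion": [[0,0,-0.001,0,0,0,-1],[0,0,0,0,0,0,-1],[0,0,0,0,0,0,-1],[0,0,0,0,0,0,-1]]}}

```text
time_s: 18.6
ee_pos: [0.589, -0.1422, 0.2434]
eef_rot: [-3.14, -0.0, 1.33]
force: [2.9, -1.8, -26.7]
grip_width: 0.0239
grip_force: 45.0
```

Call:
{"api": "jog_arm", "payload": {"motion": [[0,0,0.0005,0,0,0,-1],[0,0,0,0,0,0,-1],[0,0,0,0,0,0,-1],[0,0,0,0,0,0,-1],[0,0,0,0,0,0,-1]]}}

```text
time_s: 19.1
ee_pos: [0.589, -0.1422, 0.2434]
eef_rot: [-3.14, -0.0, 1.33]
force: [1.6, -1.6, -25.8]
grip_width: 0.0238
grip_force: 45.0
```

```bash
python3 - <<'E'
from h import *
o=ctrl.get_obs(); print(o["ee_pos"].round(4),o["force"].round(1),o["grip_force"])
if o["ee_pos"][2]>.2415 and o["force"][2]<-5: print(ctrl.hand_in())
E
```

```text
[ 0.589  -0.1422  0.2434] [  1.6  -1.6 -25.8] 44.99209642410278
the job is handed in; nothing more can be done
None
```

The job is handed in at 19 s, verdict not shown: the battery is flush in the bay, the button pressed to its stop, and the mast held 120 mm up at its second stop with a 45 N grip.

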